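# Let down the shoe-polishing lift

### The arm

A 6-joint arm with a two-finger parallel gripper is mounted at the origin on the work surface. World frame = base frame: x ahead of the robot, y to its left, z up, the work surface at z = 0. Lengths are in m, angles in rad, forces in N, time in s.
With the tool pointing down it reaches from about 0.325 to 0.85 m from the base axis. Payload 4.4 kg.
Tool frame: the origin (TCP) lies midway between the tips of the shut fingers; the grasp point (between the pads) lies 19 mm behind it; z points along the fingers, y is the line along which they close (so a half turn about z gives the same grasp; the last joint's range is limited). The gripper opens to 94 mm and grips with 3 to 60 N. Pads are 16 mm wide; open, the fingers measure 119 mm over their backs; the gripper's body (75 mm by 177 mm) begins 78 mm behind the grasp point.
Start: joints at [1.188, 0.207, 1.542, -0, 1.393, -0.15], TCP at [0.133, 0.559, 0.205] pointing down, gripper open.
Joint ranges: [-2.73, 2.73], [-0.86, 2.22], [0.23, 2.46], [-1.11, 4.25], [0.08, 2.63], [-2.82, 2.82]. Speed limits (rad/s): [2.79, 2.79, 3.14, 3.14, 3.14, 3.14].

### API

Orientations are given as [roll, pitch, yaw] about the fixed x, y, z axes, in that order (R = Rz(yaw) Ry(pitch) Rx(roll)).
In Python, from bench import manip, imaging gives the robot as it stands.
- The arm moves only by the shell command python3 -m jog 'ROWS' [OPENING] [FORCE]. ROWS is JSON, a list of rows, each a list of 2 entries, a list of its own where there are three numbers: the shift along the tool's x, y, z as a fraction of full scale, then the turn, a rotation vector about the tool's x, y, z as a fraction of full scale. A call has 1 to 20 rows; each row is the pose to reach, as a shift and turn from the pose commanded when the call began, along the tool's axes at that moment; what a row does not reach only later rows make up. Full scale, the value 1, is 0.08 m for a shift and pi/2 rad for a turn. A row lasts 1/8 s, in which the tool goes at most 62.5 mm and 10.7 degrees, less where a joint would pass 70% of its speed; a pose out of reach is approached as far as the arm can. A call with a number of a shift or a turn outside -1 to 1 is refused whole. A call with a gripper value outside its range is refused whole. OPENING is the closure, from -1 (fully open) to 1 (shut), set as the call begins (- or left out, the last holds). The fingers move at their own pace and stop on an object; FORCE is the grip in N (left out, the last holds). Time passes only in rows, so rows that repeat a pose let the fingers close. It gives the time, the measured TCP pose, the force, the opening and the grip force at its end, in the units of the state.
- manip.state(): the state, without advancing time (a new reading comes with each control period).
- imaging.capture(name): name is "scene" or "top" or "wrist"; returns a dict with "pixels" (400x640x3 uint8, red, green, blue), "z_map" (400x640 float32, m along the optical axis (not along the pixel's ray), 0 where there is no reading), "vfov" (degrees; the focal length in pixels is half the picture's height over the tangent of half this angle, whatever the lens; pixels are square), "cx", "cy" (the principal point, pixels), "rvec" (rotation vector, rad) and "tvec" (3), from world to camera coordinates, as OpenCV has them. Camera axes: x right, y down, z forward; pixel columns grow to the right and rows downward; lengths in m; the calibration is good to about 2 mm. A picture is of the moment at which its call begins.
- manip.close_job(): hands the job in; it is judged then, once.
The state is a dict: "time_s": time; "joints": joint angles; "joint_vel": joint speeds; "effort": joint torques, N m; "position": TCP position; "ee_rot": TCP orientation; "force": force on the tool from outside, world axes, zero at the start; "wrist_torque": the same for the moment, N m; "grip_width": finger opening in m; "gripper_force": force on a finger pad.
Only numpy, scipy, OpenCV 4.12 (cv2) and the standard library are available. Lean on these libraries where they do the work, as an engineer would, in place of code of your own. Each camera call takes 0.05 s, during which the arm holds its last target. There are 200 camera calls.

### The job

The polishing lift with the cedar shoe tree is still wound up. Lift its pawl by the handle and hold it clear so that the crank turns back slowly under the load until the platform is fully down, then put the pawl back down onto the ratchet wheel and let go. Leave the light switch as it is.

Things in the scene. Friction and masses are not known exactly. Their poses are not given: they have to be found in the camera images.
- pawl_handle (a point): Centre of the pawl's release handle: dark steel bar 55 mm long, 16 wide, 13 tall, 140 mm above the shelf, sticking out towards the robot from a grey ratchet winch with a cedar shoe tree on its platform. Axes: x along the handle to the pawl's pivot, y across it, z up. The pivot (level pin along y) lies 136 mm along +x and 8 mm down. Above its 12 mm base plate, the winch is 30 mm or more along +x.
- pawl (a joint): Angle of the pawl (rad): 0 with its tooth down in the ratchet wheel, as at the start; grows as the handle rises about the pivot, to a stop at 0.6. The tooth is clear of the wheel from 0.2 (handle up 27 mm), well clear at 0.3 (40 mm). Lifting takes about 1 N; let go, it falls shut by weight and a light spring and catches the next tooth.
- crank (a joint): Angle of the crank and ratchet wheel on a level shaft (rad): 0 with the platform fully up, as at the start; grows as it turns back, to 3.53 with the platform fully down (71 mm lower) on its stop. While the pawl is held clear the load turns it against a built-in damper, 0.5 to 1 rad/s, in all 3.5 to 7 s. Arm and black knob turn at the handle's -y side, 70 mm off.
- switch (a joint): Bystander: white toggle of the light switch, 35 mm long, on a small upright plaster panel 160 mm tall standing elsewhere on the shelf. Angle (rad): 0 as at the start, up to 0.9 when flipped.

How it is judged:
By the outcome, as a careful person would: the job done as asked, in the order asked, and still so for the second after the job is handed in, with the robot touching nothing.
It also fails if it takes over 48 s, if anything falls off the work surface, if the arm or the gripper's body presses on something with over 40 N, if the wrist force passes 120 N, or if a joint passes its speed limit or range.

## Working session

There is one attempt and no reset: what is moved stays moved. The work goes in short steps, Python scripts to look and compute and a shell command to move; the robot and the scene stay as the last step left them, time stands still between calls to the robot, and variables do not carry over. Pictures are saved under pics/ and viewed, at most 10 in all, crops included, and the job is handed in when it is done.

```bash
mkdir -p pics
cat > h.py <<'E'
import numpy as np, cv2
from bench import manip, imaging
def cap(n,f=None):
    c=imaging.capture(n)
    if f: cv2.imwrite('pics/'+f,c['pixels'][:,:,::-1])
    np.savez('pics/'+n+'.npz',**c); return c
def world(c,u,v,z=None):
    f=200/np.tan(np.radians(float(c['vfov']))/2)
    z=float(c['z_map'][int(v),int(u)]) if z is None else z
    R=cv2.Rodrigues(np.array(c['rvec'],float))[0]
    p=np.array([(u-c['cx'])/f*z,(v-c['cy'])/f*z,z])
    return R.T@(p-np.array(c['tvec'],float).ravel())
def ld(n): return dict(np.load('pics/'+n+'.npz'))
E
python3 - <<'E'
from h import *
for n in('scene','top'): 
    c=cap(n,n+'1.png'); print(n,c['vfov'],c['cx'],c['cy'],c['rvec'],c['tvec'])
s=manip.state(); print(s)
E
```

```text
scene 43.22969264813909 314.24329368642213 200.5545245153769 [ 2.1899075   1.29935886 -0.44492127] [-0.25878416 -0.28970747  1.73607714]
top 48.15094144183759 319.95758254502954 202.0138738799121 [ 2.12460842 -2.16237507  0.14530778] [0.0038341  0.55676581 1.31669183]
{'time_s': 0.1, 'joints': array([ 1.18745193e+00,  2.07334613e-01,  1.54277384e+00, -1.97845250e-05,
        1.39351115e+00, -1.50499293e-01]), 'joint_vel': array([-0.0013434 , -0.00195332, -0.00351012,  0.0004483 ,  0.00084696,
       -0.00019301]), 'effort': array([-8.90643787e-04, -3.71862030e+01, -2.82294166e+01,  7.01026688e-02,
        3.10327287e-02, -5.14564204e-05]), 'position': array([0.13242488, 0.55880522, 0.2044247 ]), 'ee_rot': array([-3.13958570e+00, -2.84655712e-04,  2.90875077e+00]), 'force': array([ 0.29643335, -0.93268535,  0.05796275]), 'wrist_torque': array([-0.00557757, -0.00864767,  0.08426696]), 'gripper_force': 0.0, 'grip_width': 0.09388353227334698}
```

View pics/scene1.png

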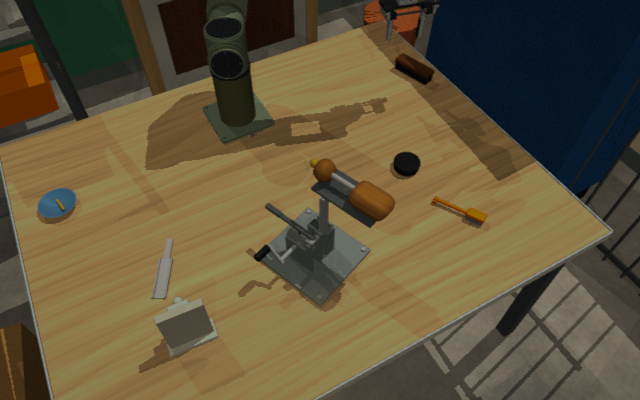

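View pics/top1.png

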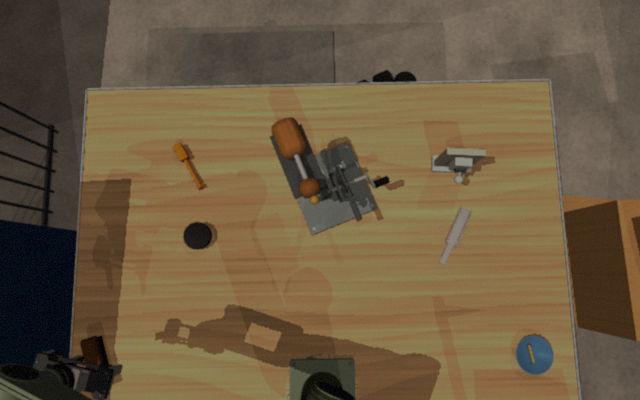

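The winch is at about (315,250) in scene, with the handle tip near (270,208), and at about (345,185) in top. The switch panel is at (185,325) in scene and (460,160) in top. I'll enlarge the winch in both views.

Run:
```python
from h import *
a=ld('scene');b=ld('top')
A=cv2.resize(a['pixels'][180:310,240:380],None,fx=4,fy=4,interpolation=cv2.INTER_CUBIC)
B=cv2.resize(b['pixels'][110:240,265:400],None,fx=4,fy=4,interpolation=cv2.INTER_CUBIC)
cv2.imwrite('pics/sc.png',A[:,:,::-1]);cv2.imwrite('pics/tc.png',np.clip(B[:,:,::-1]*1.7,0,255))
```

```text
[ WARN:0@0.222] global loadsave.cpp:1063 imwrite_ Unsupported depth image for selected encoder is fallbacked to CV_8U.
```

View pics/sc.png

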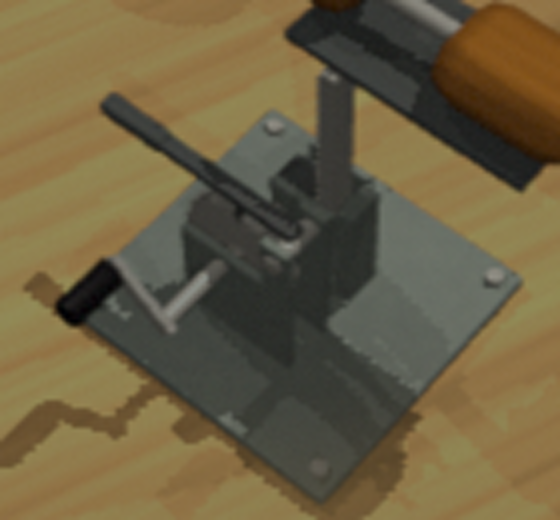

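View pics/tc.png

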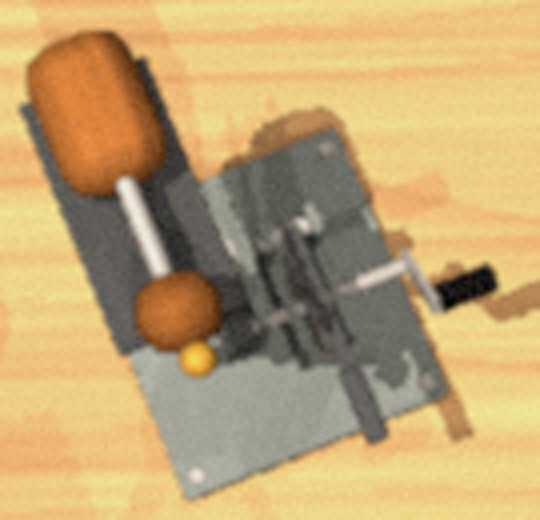

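Scene crop: the handle's free end is at (108,103), its inner end at about (170,143) and the pivot at about (288,238). Top crop: the free end is at (373,438), the inner end at (348,370) and the pivot at about (303,220).

Run:
```python
from h import *
a=ld('scene');b=ld('top')
def P(c):
    f=200/np.tan(np.radians(float(c['vfov']))/2)
    return np.array([[f,0,c['cx']],[0,f,c['cy']],[0,0,1]])@np.c_[cv2.Rodrigues(c['rvec'])[0],c['tvec'].ravel()]
for n,s,t in[('tip',(108,103),(373,438)),('inner',(170,143),(348,370)),('pivot',(288,238),(303,220))]:
    s=np.array(s)/4+(240,180);t=np.array(t)/4+(265,110)
    X=cv2.triangulatePoints(P(a),P(b),s.astype(float),t.astype(float)).ravel();print(n,X[:3]/X[3],world(a,*(s+[.5,.5])),world(b,*(t-[0,1])))
```

```text
tip [ 0.49135651 -0.11355256  0.13526735] [ 0.5013077  -0.1164753   0.14654954] [ 0.4929854  -0.1118669   0.14906785]
inner [ 0.54052597 -0.0946426   0.13709485] [ 0.54435649 -0.09314911  0.13878394] [ 0.54103124 -0.09596929  0.14764   ]
pivot [ 0.64689309 -0.06511457  0.14591377] [ 0.6453859  -0.06094245  0.13884981] [ 0.65114389 -0.06765591  0.13604453]
```

```bash
cat >> h.py <<'E'
from scipy.spatial.transform import Rotation as Rn
def ori(yaw,tilt):  # tool z ahead along yaw, tilt deg below horizontal; tool x up-ish
    h=np.array([np.cos(np.radians(yaw)),np.sin(np.radians(yaw)),0]);t=np.radians(tilt)
    z=np.cos(t)*h-np.sin(t)*np.array([0,0,1]); y=np.cross(h,[0,0,1.]); 
    return Rn.from_matrix(np.c_[np.cross(y,z),y,z])
def steps(goals,start=None):
    s=manip.state(); p,R=(s['position'],Rn.from_euler('xyz',s['ee_rot'])) if start is None else start
    for g,Q in goals:
        g=np.array(g); d=R.inv().apply(g-p)/.08; r=(R.inv()*Q).as_rotvec()/(np.pi/2)
        print(np.round(d,2).tolist(),np.round(r,2).tolist(),'to',g.round(3)); p,R=g,Q
E
python3 - <<'E'
from h import *
from scipy.spatial.transform import Slerp
s=manip.state();R0=Rn.from_euler('xyz',s['ee_rot']);R1=ori(18,40)
mid=Rn.from_euler('xyz',[np.pi,0,np.radians(18)])
G=np.array([.512,-.105,.14]);z=R1.apply([0,0,1]);pre=G-z*.07;print(pre,z)
p0=s['position']
yaws=np.radians(np.linspace(166.7,18,7))[1:]
pts=[p0+(np.array([.41,-.02,.27])-p0)*k/8 for k in range(1,9)]
g=[]
for k,p in enumerate(pts):
    g.append((p, Rn.from_euler('xyz',[np.pi,0,yaws[min(k,5)]])))
g[6]=(pts[6],ori(18,65));g[7]=(pts[7],R1)
g.append(((pts[7]+pre)/2,R1)); g.append((pre,R1))
steps(g)
E
```

```text
[ 0.46100139 -0.12157045  0.18499513] [ 0.72855156  0.23672075 -0.64278761]
[-0.63, -0.78, -0.1] [-0.0, 0.0, 0.27] to [0.167 0.486 0.213]
[-0.9, -0.44, -0.1] [0.0, -0.0, 0.28] to [0.202 0.414 0.221]
[-1.0, -0.03, -0.1] [-0.0, -0.0, 0.28] to [0.237 0.342 0.229]
[-0.92, 0.4, -0.1] [0.0, -0.0, 0.28] to [0.271 0.269 0.237]
[-0.67, 0.75, -0.1] [-0.0, -0.0, 0.28] to [0.306 0.197 0.245]
[-0.3, 0.96, -0.1] [0.0, -0.0, 0.28] to [0.341 0.125 0.254]
[0.13, 0.99, -0.1] [0.0, 0.28, 0.0] to [0.375 0.052 0.262]
[0.16, 0.99, -0.04] [0.0, 0.28, -0.0] to [ 0.41 -0.02  0.27]
[-0.34, 0.7, 0.42] [0.0, 0.0, 0.0] to [ 0.436 -0.071  0.227]
[-0.34, 0.7, 0.42] [0.0, 0.0, 0.0] to [ 0.461 -0.122  0.185]
```

```bash
J="python3 -m jog"
$J '[[[-0.31,-0.39,-0.05],[0,0,0.09]],[[-0.63,-0.78,-0.1],[0,0,0.18]],[[-0.63,-0.78,-0.1],[0,0,0.27]]]' -0.1
$J '[[[-0.45,-0.22,-0.05],[0,0,0.09]],[[-0.9,-0.44,-0.1],[0,0,0.19]],[[-0.9,-0.44,-0.1],[0,0,0.28]]]'
$J '[[[-0.5,-0.02,-0.05],[0,0,0.09]],[[-1,-0.03,-0.1],[0,0,0.19]],[[-1,-0.03,-0.1],[0,0,0.28]]]'
$J '[[[-0.46,0.2,-0.05],[0,0,0.09]],[[-0.92,0.4,-0.1],[0,0,0.19]],[[-0.92,0.4,-0.1],[0,0,0.28]]]'
```

```text
time_s: 0.48
position: [0.168, 0.485, 0.2131]
ee_rot: [-3.14, 0.001, 2.478]
force: [-0.0, 0.1, -1.0]
grip_width: 0.0674
gripper_force: 0.0
time_s: 0.85
position: [0.2035, 0.4134, 0.2213]
ee_rot: [-3.141, 0.001, 2.037]
force: [-0.1, 0.2, 0.6]
grip_width: 0.052
gripper_force: 0.0
time_s: 1.23
position: [0.2379, 0.3412, 0.2293]
ee_rot: [3.141, 0.001, 1.597]
force: [0.5, -0.2, 0.2]
grip_width: 0.0516
gripper_force: 0.0
time_s: 1.6
position: [0.2725, 0.2687, 0.2374]
ee_rot: [3.141, 0.0, 1.156]
force: [0.4, 0.2, -0.0]
grip_width: 0.0517
gripper_force: 0.0
```

```bash
J="python3 -m jog"
$J '[[[-0.33,0.38,-0.05],[0,0,0.09]],[[-0.67,0.75,-0.1],[0,0,0.19]],[[-0.67,0.75,-0.1],[0,0,0.28]]]'
$J '[[[-0.15,0.48,-0.05],[0,0,0.09]],[[-0.3,0.96,-0.1],[0,0,0.19]],[[-0.3,0.96,-0.1],[0,0,0.28]]]'
$J '[[[0.07,0.5,-0.05],[0,0.09,0]],[[0.13,0.99,-0.1],[0,0.19,0]],[[0.13,0.99,-0.1],[0,0.28,0]]]' | head -3
$J '[[[0.08,0.5,-0.02],[0,0.09,0]],[[0.16,0.99,-0.04],[0,0.19,0]],[[0.16,0.99,-0.04],[0,0.28,0]],[[0.16,0.99,-0.04],[0,0.28,0]]]'
python3 - <<'E'
from h import *
R1=ori(18,40);pre=np.array([.461,-.122,.185])
s=manip.state();print(s['joints'].round(2));steps([((s['position']+pre)/2,R1),(pre,R1)])
c=cap('wrist','w1.png')
E
```

```text
time_s: 1.98
position: [0.3065, 0.1957, 0.2454]
ee_rot: [3.141, 0.0, 0.716]
force: [-0.4, -0.2, -0.7]
grip_width: 0.0514
gripper_force: 0.0
time_s: 2.35
position: [0.3395, 0.1223, 0.2534]
ee_rot: [3.141, -0.0, 0.276]
force: [-0.3, -0.2, -0.2]
grip_width: 0.0518
gripper_force: 0.0
time_s: 2.72
position: [0.3718, 0.0496, 0.2621]
ee_rot: [3.14, -0.445, 0.284]
time_s: 3.22
position: [0.4013, -0.0263, 0.2657]
ee_rot: [-3.131, -0.876, 0.261]
force: [-0.1, -0.2, -0.3]
grip_width: 0.0521
gripper_force: 0.0
[-1.09 -0.86  2.43  0.87  1.41  0.14]
[-0.26, 0.68, 0.47] [0.02, -0.0, -0.02] to [ 0.431 -0.074  0.225]
[-0.28, 0.68, 0.45] [0.0, 0.0, 0.0] to [ 0.461 -0.122  0.185]
```

View pics/w1.png

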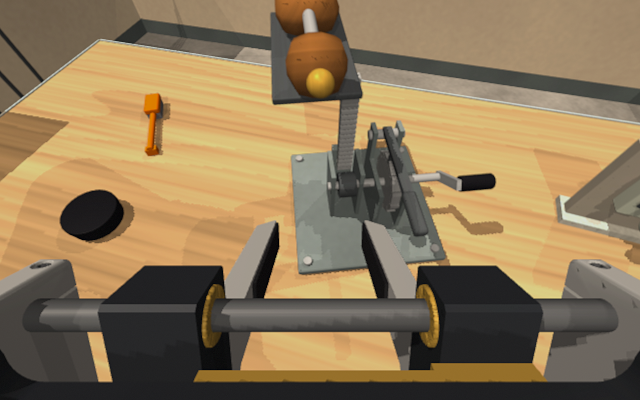

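The wrist view shows the handle's free end at about (416,228), the knob at (477,183) and the switch at far right. The arm is nearly at its inner limit, so I'll approach from above at a 45° tilt. First I'll check the estimate against this view.

Run:
```python
from h import *
c=ld('wrist')
f=200/np.tan(np.radians(float(c['vfov']))/2)
K=np.array([[f,0,c['cx']],[0,f,c['cy']],[0,0,1]],float)
P=np.array([[.491,-.1135,.14],[.516,-.104,.14],[.5405,-.0946,.14],[.645,-.061,.132]])
print(cv2.projectPoints(P,c['rvec'],c['tvec'],K,None)[0].reshape(-1,2).round(0).tolist())
for u,v in[(417,232),(416,228),(410,215),(405,200),(396,170),(478,183)]:print(u,v,world(c,u,v).round(4))
R1=ori(18,45);z=R1.apply([0,0,1]);G=np.array([.511,-.1055,.14])
T=G+.019*z; s=manip.state();p=s['position'];A=T+[0,0,.07]
print(T);steps([((p+A)/2,R1),(A,R1),(T,R1)])
I=cv2.resize(c['pixels'][100:280,340:520],None,fx=3,fy=3,interpolation=cv2.INTER_CUBIC);cv2.imwrite('pics/w1c.png',I[:,:,::-1])
```

```text
[[421.0, 236.0], [414.0, 215.0], [408.0, 196.0], [390.0, 135.0]]
417 232 [ 0.4902 -0.1079  0.1474]
416 228 [ 0.4938 -0.1061  0.1491]
410 215 [ 0.5096 -0.0986  0.1473]
405 200 [ 0.5287 -0.0912  0.1467]
396 170 [ 0.5719 -0.0758  0.145 ]
478 183 [ 0.5958 -0.1813  0.1243]
[ 0.52377747 -0.10134835  0.12656497]
[0.04, 0.67, 0.75] [0.02, -0.06, -0.02] to [ 0.463 -0.063  0.232]
[0.09, 0.69, 0.72] [0.0, 0.0, 0.0] to [ 0.524 -0.101  0.197]
[-0.62, -0.0, 0.62] [0.0, 0.0, 0.0] to [ 0.524 -0.101  0.127]
```

View pics/w1c.png

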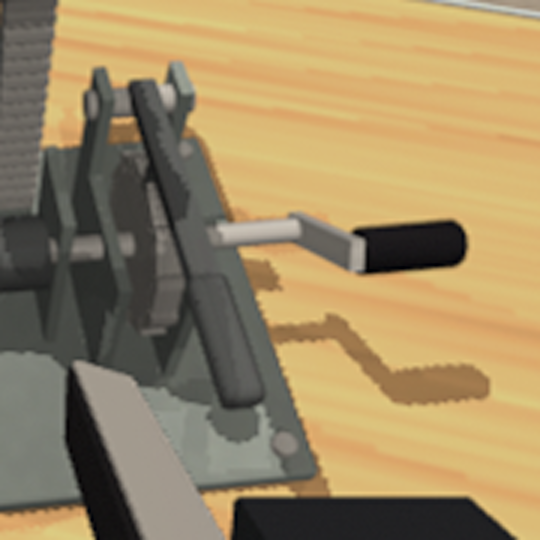

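The handle's ends in the wrist view, (420,233) and (409,193), match the triangulated line to within 3 px. Moving above the handle.

```bash
J="python3 -m jog"
$J '[[[0.02,0.33,0.37],[0.01,-0.03,-0.01]],[[0.04,0.67,0.75],[0.02,-0.06,-0.02]]]'|head -3
$J '[[[0.05,0.34,0.36],[0,0,0]],[[0.09,0.69,0.72],[0,0,0]],[[0.09,0.69,0.72],[0,0,0]],[[0.09,0.69,0.72],[0,0,0]]]'
python3 - <<'E'
from h import *
R1=ori(18,45);T=np.array([.5238,-.1013,.1266])
s=manip.state();print(s['joints'].round(2));steps([(T,R1)])
c=cap('wrist','w2.png')
E
```

```text
time_s: 3.52
position: [0.4678, -0.0577, 0.2372]
ee_rot: [3.126, -0.785, 0.35]
time_s: 4.03
position: [0.5272, -0.0934, 0.1994]
ee_rot: [3.137, -0.785, 0.341]
force: [-0.1, -0.4, -0.4]
grip_width: 0.0518
gripper_force: 0.0
[-0.78 -0.19  2.17  0.88  0.96 -0.  ]
[-0.69, 0.08, 0.59] [-0.01, 0.0, 0.01] to [ 0.524 -0.101  0.127]
```

View pics/w2.png

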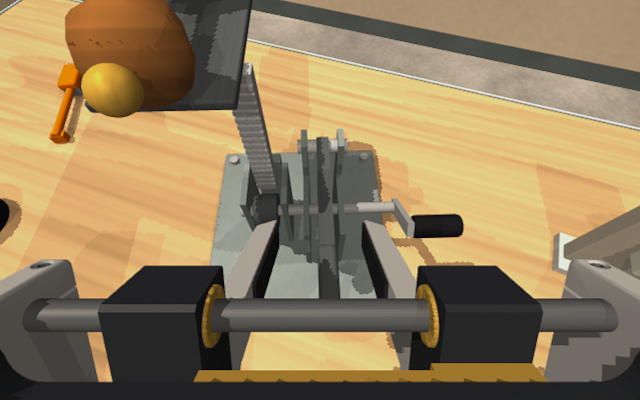

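The handle runs straight up the picture at column 328, between the fingers and just right of centre (320). The yaw is right, and the planned 6 mm shift along y will centre it. Descending and gripping.

```bash
J="python3 -m jog"
$J '[[[-0.2,0.05,0.17],[0,0,0]],[[-0.4,0.08,0.35],[-0.01,0,0.01]],[[-0.6,0.08,0.52],[-0.01,0,0.01]],[[-0.69,0.08,0.59],[-0.01,0,0.01]],[[-0.69,0.08,0.59],[-0.01,0,0.01]]]'
$J '[[[0,0,0],[0,0,0]],[[0,0,0],[0,0,0]],[[0,0,0],[0,0,0]],[[0,0,0],[0,0,0]]]' 1 15
python3 - <<'E'
from h import *
R1=ori(18,45);s=manip.state();p=s['position']
c=cap('scene','s2.png')
h=np.array([np.cos(np.radians(18)),np.sin(np.radians(18)),0]);
g=[]
for a in(.1,.2,.3,.38):
    r=.141;g.append(p+h*r*(1-np.cos(a))+[0,0,r*np.sin(a)])
for q in g: steps([(q,R1)],(p,R1))
E
```

```text
time_s: 4.7
position: [0.5226, -0.1048, 0.1267]
ee_rot: [3.138, -0.786, 0.311]
force: [0.9, -0.1, -0.2]
grip_width: 0.0518
gripper_force: 0.0
time_s: 5.2
position: [0.5219, -0.1029, 0.1259]
ee_rot: [-3.139, -0.786, 0.31]
force: [0.6, 3.0, 1.0]
grip_width: 0.0167
gripper_force: 14.8
[0.13, 0.0, -0.12] [0.0, 0.0, 0.0] to [ 0.523 -0.103  0.14 ]
[0.27, 0.0, -0.22] [0.0, 0.0, 0.0] to [ 0.525 -0.102  0.154]
[0.42, 0.0, -0.31] [0.0, 0.0, 0.0] to [ 0.528 -0.101  0.168]
[0.55, -0.0, -0.37] [0.0, 0.0, 0.0] to [ 0.531 -0.1    0.178]
```

Gripped: the width is 16.7 mm against a 16 mm handle. Lifting to about 0.38 rad and holding.

```bash
J="python3 -m jog"
$J '[[[0.07,0,-0.06],[0,0,0]],[[0.13,0,-0.12],[0,0,0]],[[0.2,0,-0.17],[0,0,0]],[[0.27,0,-0.22],[0,0,0]],[[0.35,0,-0.27],[0,0,0]],[[0.42,0,-0.31],[0,0,0]],[[0.49,0,-0.34],[0,0,0]],[[0.55,0,-0.37],[0,0,0]],[[0.55,0,-0.37],[0,0,0]]]'
python3 - <<'E'
from h import *
a=cap('scene')['pixels'][130:310,240:420];w=cap('wrist')['pixels'][0:360:2,::2][:, :320]
I=np.hstack([cv2.resize(a,(400,400)),cv2.resize(w,(400,400))]);cv2.imwrite('pics/l1.png',I[:,:,::-1])
E
```

```text
time_s: 6.38
position: [0.5311, -0.0993, 0.1769]
ee_rot: [-3.139, -0.784, 0.31]
force: [2.3, 6.2, -3.3]
grip_width: 0.0173
gripper_force: 14.9
```

View pics/l1.png

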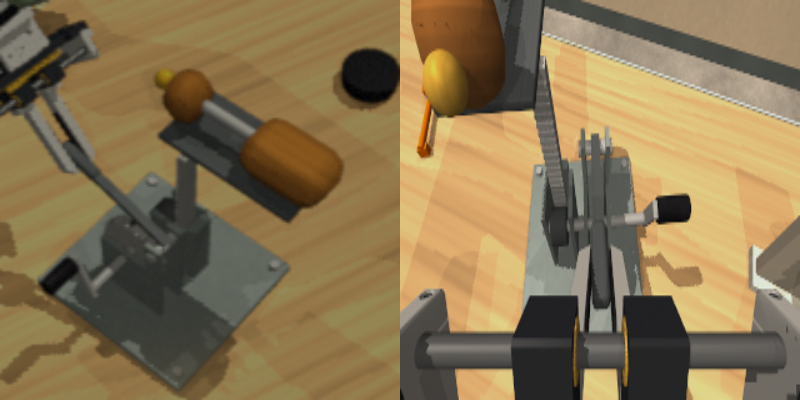

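The left half (scene view) shows the fingers holding the raised handle. The right half (wrist view) shows the knob starting to turn. I'll hold and track the platform.

```bash
Z='[[0,0,0],[0,0,0]]'
cat > look.py <<'E'
from h import *
c=cap('scene');d=c['z_map'].copy();o=np.load('pics/scene0.npy') if __import__('os').path.exists('pics/scene0.npy') else None
h=[]
for v in range(120,260,2):
  for u in range(290,430,2):
    if d[v,u]>0 and c['pixels'][v,u,0]>1.6*c['pixels'][v,u,2]:
      p=world(c,u,v)
      if p[2]>.04 and .5<p[0]<.95 and -.05<p[1]<.25:h.append(p)
h=np.array(h);print('shoe n',len(h),'top z',np.percentile(h[:,2],[50,95]).round(4),manip.state()['time_s'])
E
python3 look.py
python3 -m jog '[[[0,0,0],[0,0,0]],[[0,0,0],[0,0,0]],[[0,0,0],[0,0,0]],[[0,0,0],[0,0,0]],[[0,0,0],[0,0,0]],[[0,0,0],[0,0,0]],[[0,0,0],[0,0,0]],[[0,0,0],[0,0,0]],[[0,0,0],[0,0,0]],[[0,0,0],[0,0,0]],[[0,0,0],[0,0,0]],[[0,0,0],[0,0,0]],[[0,0,0],[0,0,0]],[[0,0,0],[0,0,0]],[[0,0,0],[0,0,0]],[[0,0,0],[0,0,0]],[[0,0,0],[0,0,0]],[[0,0,0],[0,0,0]],[[0,0,0],[0,0,0]],[[0,0,0],[0,0,0]]]'
python3 look.py
python3 -m jog '[[[0,0,0],[0,0,0]],[[0,0,0],[0,0,0]],[[0,0,0],[0,0,0]],[[0,0,0],[0,0,0]],[[0,0,0],[0,0,0]],[[0,0,0],[0,0,0]],[[0,0,0],[0,0,0]],[[0,0,0],[0,0,0]],[[0,0,0],[0,0,0]],[[0,0,0],[0,0,0]],[[0,0,0],[0,0,0]],[[0,0,0],[0,0,0]],[[0,0,0],[0,0,0]],[[0,0,0],[0,0,0]],[[0,0,0],[0,0,0]],[[0,0,0],[0,0,0]],[[0,0,0],[0,0,0]],[[0,0,0],[0,0,0]],[[0,0,0],[0,0,0]],[[0,0,0],[0,0,0]]]'
python3 look.py
```

```text
shoe n 439 top z [0.2812 0.2892] 6.525
time_s: 9.02
position: [0.531, -0.0994, 0.1767]
ee_rot: [-3.138, -0.784, 0.309]
force: [1.6, 5.9, -3.1]
grip_width: 0.0171
gripper_force: 14.9
shoe n 414 top z [0.2438 0.2519] 9.075
time_s: 11.58
position: [0.531, -0.0993, 0.1767]
ee_rot: [-3.138, -0.784, 0.309]
force: [2.2, 6.5, -2.7]
grip_width: 0.017
gripper_force: 14.9
shoe n 406 top z [0.2219 0.2296] 11.625
```

```bash
python3 -m jog '[[[0,0,0],[0,0,0]],[[0,0,0],[0,0,0]],[[0,0,0],[0,0,0]],[[0,0,0],[0,0,0]],[[0,0,0],[0,0,0]],[[0,0,0],[0,0,0]],[[0,0,0],[0,0,0]],[[0,0,0],[0,0,0]],[[0,0,0],[0,0,0]],[[0,0,0],[0,0,0]],[[0,0,0],[0,0,0]],[[0,0,0],[0,0,0]]]' | head -1
python3 look.py
python3 -m jog '[[[0,0,0],[0,0,0]],[[0,0,0],[0,0,0]],[[0,0,0],[0,0,0]],[[0,0,0],[0,0,0]],[[0,0,0],[0,0,0]],[[0,0,0],[0,0,0]],[[0,0,0],[0,0,0]],[[0,0,0],[0,0,0]],[[0,0,0],[0,0,0]],[[0,0,0],[0,0,0]],[[0,0,0],[0,0,0]],[[0,0,0],[0,0,0]]]' | head -1
python3 look.py
python3 - <<'E'
from h import *
c=cap('scene')
I=cv2.resize(c['pixels'][130:310,240:420],(600,600));cv2.imwrite('pics/l2.png',I[:,:,::-1])
E
```

```text
time_s: 13.12
shoe n 406 top z [0.2211 0.2294] 13.175
time_s: 14.68
shoe n 405 top z [0.2217 0.2293] 14.725
```

View pics/l2.png

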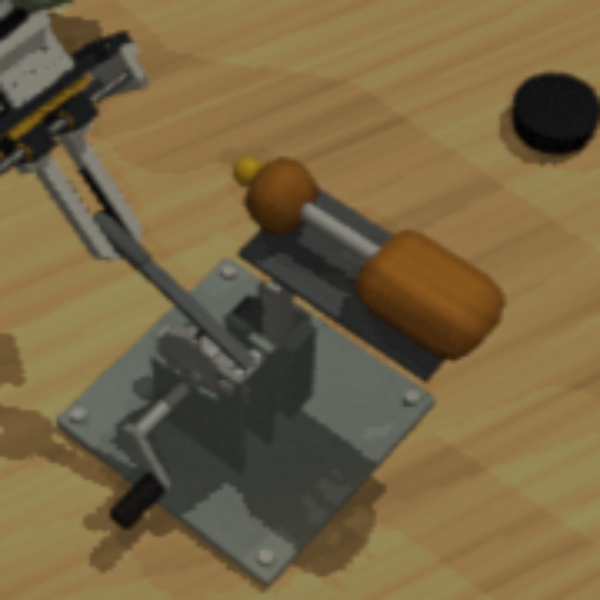

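The platform has been steady for over 3 s, with the shoe tree low and the knob around at (135,500) in the crop. Now I'll lower the pawl gently and check the total drop using the ball's pixels.

```bash
python3 -m jog '[[[-0.07,0,0.04],[0,0,0]],[[-0.13,0,0.07],[0,0,0]],[[-0.2,0,0.11],[0,0,0]],[[-0.28,0,0.16],[0,0,0]],[[-0.35,0,0.21],[0,0,0]],[[-0.42,0,0.26],[0,0,0]],[[-0.48,0,0.31],[0,0,0]],[[-0.52,0,0.35],[0,0,0]],[[-0.52,0,0.35],[0,0,0]]]'
python3 - <<'E'
from h import *
c=cap('scene');f=200/np.tan(np.radians(float(c['vfov']))/2)
def ball(i):
    m=cv2.inRange(cv2.cvtColor(i,cv2.COLOR_RGB2HSV),(19,170,110),(32,255,255))[140:230,290:350]
    y,x=np.nonzero(m);return x.mean()+290,y.mean()+140,len(x)
a=ball(np.ascontiguousarray(cv2.imread('pics/s2.png')[:,:,::-1]));b=ball(c['pixels']);print(a,b)
p=world(c,b[0],b[1]);K=np.array([[f,0,c['cx']],[0,f,c['cy']],[0,0,1]],float)
print(p,cv2.projectPoints(np.array([p,p+[0,0,.071]]),c['rvec'],c['tvec'],K,None)[0].reshape(-1,2))
E
```

```text
time_s: 15.9
position: [0.5214, -0.1032, 0.1272]
ee_rot: [-3.14, -0.783, 0.309]
force: [-6.8, 3.7, 1.7]
grip_width: 0.0171
gripper_force: 15.0
(np.float64(314.02777777777777), np.float64(161.08333333333334), 36) (np.float64(313.9189189189189), np.float64(179.2972972972973), 37)
[0.53275232 0.0047592  0.21946261] [[313.91891892 179.2972973 ]
 [313.78532841 160.49212967]]
```

The drop is about 69–71 mm, so the platform is fully down. Releasing the handle, then retreating straight up.

```bash
python3 -m jog '[[[-0.01,0,0.01],[0,0,0]],[[-0.01,0,0.01],[0,0,0]],[[-0.01,0,0.01],[0,0,0]],[[-0.01,0,0.01],[0,0,0]],[[-0.01,0,0.01],[0,0,0]]]' -0.1
python3 -m jog '[[[0.17,0,-0.15],[0,0,0]],[[0.35,0,-0.3],[0,0,0]],[[0.6,0,-0.5],[0,0,0]],[[0.8,0,-0.7],[0,0,0]],[[0.8,0,-0.7],[0,0,0]],[[0.8,0,-0.7],[0,0,0]]]'
python3 look.py
python3 - <<'E'
from h import *
c=cap('wrist'); a=ld('scene')
print([world(a,u,v)[:3].round(3).tolist() for u,v in[(267,207),(270,208),(274,211),(278,214)]])
I=np.hstack([cv2.resize(a['pixels'][130:310,240:420],(400,400)),cv2.resize(c['pixels'],(400,250))[:].repeat(1,0) if 0 else cv2.resize(c['pixels'][100:340,200:440],(400,400))]);cv2.imwrite('pics/end.png',I[:,:,::-1])
E
```

```text
time_s: 16.58
position: [0.5232, -0.1053, 0.128]
ee_rot: [3.138, -0.786, 0.31]
force: [-0.4, -0.4, -0.0]
grip_width: 0.052
gripper_force: 0.0
time_s: 17.32
position: [0.5279, -0.1028, 0.2116]
ee_rot: [3.14, -0.785, 0.309]
force: [-0.7, -0.6, -0.0]
grip_width: 0.0513
gripper_force: 0.0
shoe n 404 top z [0.2213 0.2301] 17.375
[[0.504, -0.119, 0.148], [0.512, -0.114, 0.15], [0.523, -0.108, 0.147], [0.537, -0.103, 0.147]]
```

View pics/end.png

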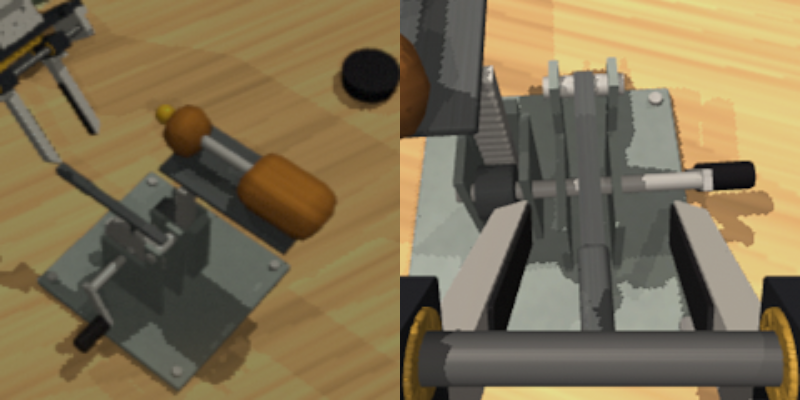

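The handle is back at its starting height (top at 0.147, level), the platform is down, and the gripper is clear of everything.

```bash
python3 -c "
from bench import manip
print(manip.close_job())"
```

```text
the job is handed in; nothing more can be done
None
```

The job is handed in (no verdict returned): the lift's platform is fully down, the pawl is back on the ratchet wheel with the handle released, the gripper is clear, and the switch was never approached.

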